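# Shut the bench down with three push-in stops

## Robot

A 6-joint arm with a two-finger parallel gripper is mounted at the origin on a cart in front of the work surface, level with it; the furniture and walls round the work are solid. World frame = base frame: x ahead of the robot, y to its left, z up, the work surface at z = 0. Lengths are in mm, angles in rad, forces in N, time in s.
With the tool pointing down it reaches from about 275 to 875 mm from the base axis. Payload 12.5 kg.
Tool frame: the origin (TCP) lies between the finger pads; the fingertips stand 19 mm ahead of it and the grasp point (between the pads) is the TCP; z points along the fingers, y is the line along which they close (so a half turn about z gives the same grasp; the last joint's range is limited). The gripper opens to 85 mm and grips with 20 to 120 N. Pads are 22 mm wide; open, the fingers measure 114 mm over their backs; the gripper's body (76 mm by 85 mm) begins 54 mm behind the grasp point. The pads swing forward as they close: fully open they stand 13 mm farther back than shut.
Start: joints at [1.108, 0.351, 1.652, -0, 1.139, -0.085], TCP at [202.85, 511.211, 250.29] pointing down, gripper open.
Joint ranges: [-2.75, 2.75], [-0.79, 2.1], [0.01, 2.65], [-1.57, 4.71], [0.07, 3.14], [-2.87, 2.87]. Speed limits (rad/s): [2.22, 2.22, 2.79, 3.14, 3.14, 3.14].

## Interface

Orientations are given as a rotation vector (axis times angle).
In Python, from workcell import ctrl, eyes gives the robot as it stands. The module is installed in compiled form; this text tells all that it offers.
- The arm moves only by the tool arm_command, never from a script. Its argument "increments" is a list of rows, each an object of numbers: "x", "y", "z": the shift along the tool's x, y, z in units of 30 mm (1.0 is 30 mm); "ax", "ay", "az": the turn, a rotation vector about the tool's x, y, z in units of 6 degrees (1.0 is 6 degrees); "hand": the opening, from 0 (shut) to 1 (fully open). In form: [{"x": .., "y": .., "z": .., "ax": .., "ay": .., "az": .., "hand": ..}, ...]. A call has 1 to 5 rows; each row shifts and turns the commanded pose from where the row before left it, along the tool's axes as they then stand; what a row does not reach is not made up. A row lasts 1/8 s, in which the tool goes at most 62.5 mm and 10.7 degrees, less where a joint would pass 70% of its speed; a pose out of reach is approached as far as the arm can. A call is refused whole if a number of a shift passes 1 or a number of a turn 1, either way. A call with a gripper value outside its range is refused whole. The fingers move at their own pace and stop on an object; "grip_force" is the grip in N (left out, the last holds). Time passes only in rows, so rows that do not move let the fingers close. It gives the time, the measured TCP pose, the force, the opening and the grip force at its end, in the units of the state.
- ctrl.sense(): the state, without advancing time (a new reading comes with each control period).
- eyes.grab_frame(name): name is "side" or "top" or "wrist"; returns a dict with "img" (400x640x3 uint8, red, green, blue), "depth" (400x640 float32, mm along the optical axis (not along the pixel's ray), 0 where there is no reading), "camera_matrix" (3x3 intrinsics, pixels), "R" (3x3) and "t" (3): a world point X has camera coordinates R X + t. Camera axes: x right, y down, z forward; pixel columns grow to the right and rows downward; lengths in mm; the calibration is good to about 2 mm. A picture is of the moment at which its call begins.
- ctrl.job_done(): hands the job in; it is judged then, once.
The state is a dict: "t": time; "qpos": joint angles; "joint_velocities": joint speeds; "joint_efforts": joint torques, N m; "tool_pos": TCP position; "orientation": TCP orientation; "contact_force": force on the tool from outside, world axes, zero at the start; "ft_torque": the same for the moment, N m; "finger_gap": finger opening in mm; "grip_force": force on a finger pad.
Only numpy, scipy, OpenCV 4.12 (cv2) and the standard library are available. Lean on these libraries where they do the work, as an engineer would, in place of code of your own. Each camera call takes 0.05 s, during which the arm holds its last target. There are 200 camera calls.

## Task

Shut the bench down in the proper order by pressing the heads on the three loose light-grey switch boxes: first the small round head, then the wide mushroom head, last the long bar head. Press each one lightly with the closed fingertips, straight down until it is fully in (it stays down by itself), and only when its turn comes. Nothing is to be gripped, lifted or pushed along: leave the boxes and everything else on the bench where they stand.

Things in the scene. Friction and masses are not known exactly. Their poses are not given: they have to be found in the camera images.
- small_box: Loose light-grey switch box with a bright metal cover plate, 62 x 62 mm and 44 mm high, about 0.8 kg, on four rubber feet, with a 34 mm steel collar on top (its top at 50 mm) and a short black cable gland on its +x side. It carries the small round head. Origin: centre of its underside; z up.
- small_top (a point): Centre of the top face of the small round head; it goes down with the head. 74 mm above the bench while the head is out, 64 mm when pushed fully in. A flat black disc, 26 mm across and 12 mm thick.
- small_head (a joint): Travel of the small round head in m: 0 = fully out (start), 0.010 = pushed fully in. It slides straight down, resists with about 4 N all the way, has no spring and stays where it is left.
- mushroom_box: Loose light-grey switch box with a bright metal cover plate, 62 x 62 mm and 44 mm high, about 0.8 kg, on four rubber feet, with a 34 mm steel collar on top (its top at 50 mm) and a short black cable gland on its +x side. It carries the wide mushroom head. Origin: centre of its underside; z up.
- mushroom_top (a point): Centre of the top face of the wide mushroom head; it goes down with the head. 74 mm above the bench while the head is out, 64 mm when pushed fully in. A black, nearly flat-topped mushroom, 52 mm across and 12 mm thick.
- mushroom_head (a joint): Travel of the wide mushroom head in m: 0 = fully out (start), 0.010 = pushed fully in. It slides straight down, resists with about 4 N all the way, has no spring and stays where it is left.
- bar_box: Loose light-grey switch box with a bright metal cover plate, 62 x 62 mm and 44 mm high, about 0.8 kg, on four rubber feet, with a 34 mm steel collar on top (its top at 50 mm) and a short black cable gland on its +x side. It carries the long bar head. Origin: centre of its underside; z up.
- bar_top (a point): Centre of the top face of the long bar head; it goes down with the head. 74 mm above the bench while the head is out, 64 mm when pushed fully in. A black flat bar, 58 mm long (along its box's y), 26 mm wide, 12 mm thick.
- bar_head (a joint): Travel of the long bar head in m: 0 = fully out (start), 0.010 = pushed fully in. It slides straight down, resists with about 4 N all the way, has no spring and stays where it is left.
- pen_blank: Bystander: square stick of wood, 22 x 130 x 22 mm, lying along its y. Origin: centre of its underside.
- finial: Bystander: turned wooden finial, 38 mm wide, 86 mm tall, standing. Origin: centre of its underside; z up.
- spur: Bystander: bare steel lathe spur centre standing on end, 27 mm wide, 76 mm tall. Origin: centre of its underside; z up.
- wax: Bystander: round brown tin, 70 mm across, 24 mm high. Origin: centre of its underside.

How it is judged:
By the outcome, as a careful person would: the job done as asked, in the order asked, and still so for the second after the job is handed in, with the robot touching nothing.
It also fails if it takes over 42 s, if anything falls off the work surface, if the arm or the gripper's body presses on something with over 40 N, if the wrist force passes 120 N, or if a joint passes its speed limit or range.

## Working session

There is one attempt and no reset: what is moved stays moved. The work goes in short steps, Python scripts to look and compute and a tool call to move; the robot and the scene stay as the last step left them, time stands still between calls to the robot, and variables do not carry over. Pictures are saved under pics/ and viewed, at most 10 in all, crops included, and the job is handed in when it is done.

Besides the shell and the picture viewer there is one more tool, called after "Request:" by a JSON object that holds its "name" and its "arguments". arm_command: Moves the arm, as the interface text tells. Its arguments: {"type":"object","properties":{"increments":{"type":"array"},"grip_force":{"type":"number"}},"required":["increments"]}

```bash
mkdir -p pics
python3 - <<'E'
from workcell import ctrl, eyes
import cv2, numpy as np
s=ctrl.sense(); print({k:np.round(v,3) for k,v in s.items()})
for n in("top","side"):
    f=eyes.grab_frame(n); cv2.imwrite(f"pics/{n}0.png",f["img"][:,:,::-1]); np.savez(f"{n}0.npz",**f)
    print(n,f["R"].round(3).tolist(),f["t"].round(1),f["camera_matrix"].round(1).tolist())
E
```

```text
{'t': np.float64(0.0), 'qpos': array([ 1.108,  0.351,  1.652,  0.   ,  1.139, -0.085]), 'joint_velocities': array([ 0.001, -0.001,  0.   , -0.   , -0.002, -0.001]), 'joint_efforts': array([ 1.0000e-03, -5.0610e+01, -2.9141e+01, -0.0000e+00,  4.0000e-03,
       -0.0000e+00]), 'tool_pos': array([202.716, 510.945, 249.737]), 'orientation': array([-5.900e-01, -3.085e+00,  2.000e-03]), 'contact_force': array([ 0.099,  0.376, -0.619]), 'ft_torque': array([-0.022,  0.029, -0.012]), 'grip_force': np.float64(0.0), 'finger_gap': np.float64(85.514)}
top [[0.008, -1.0, -0.01], [-0.998, -0.007, -0.067], [0.067, 0.01, -0.998]] [ 245.7  575.5 1177. ] [[459.0, 0.0, 327.7], [0.0, 459.0, 206.9], [0.0, 0.0, 1.0]]
side [[-0.936, -0.352, 0.013], [-0.202, 0.504, -0.84], [0.289, -0.788, -0.543]] [ 598.    67.9 1182.9] [[438.9, 0.0, 310.2], [0.0, 438.9, 192.5], [0.0, 0.0, 1.0]]
```

View pics/top0.png

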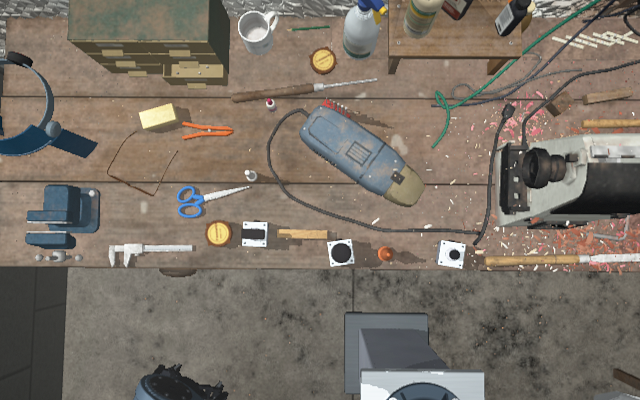

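View pics/side0.png

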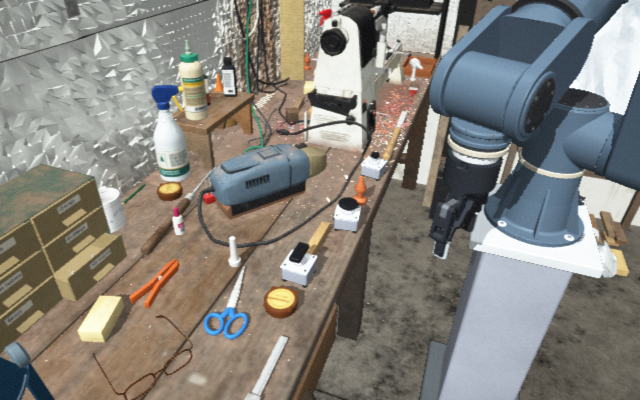

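The top view shows the bar box at about (255,234), the mushroom box at (341,252) and the small round box at (451,254). Around them are the wax tin (218,234), the pen blank (302,234) and the finial (387,255). The side view agrees: bar at (299,255), mushroom at (348,208), small at (374,160).

```bash
cat > h.py <<'E'
import numpy as np, cv2
def cloud(f):
    K,R,t,d=f["camera_matrix"],f["R"],f["t"],f["depth"].astype(float)
    v,u=np.mgrid[:d.shape[0],:d.shape[1]]
    P=np.stack([(u-K[0,2])/K[0,0]*d,(v-K[1,2])/K[1,1]*d,d],-1)
    P=(P-t)@R; P[d==0]=np.nan
    return P
def proj(f,X):
    c=f["R"]@np.array(X,float)+f["t"]; p=f["camera_matrix"]@c; return p[:2]/p[2]
def heads(f,C,rad=30):
    P=cloud(f); g=f["img"].max(2)
    for n,c in C.items():
        near=np.hypot(P[...,0]-c[0],P[...,1]-c[1])<rad+20
        m=near&(g<70)&(P[...,2]>55)&(P[...,2]<90)
        lab,k=None,None
        q=P[m]
        if len(q)<5: print(n,"few",len(q)); continue
        r=cv2.minAreaRect(q[:,:2].astype(np.float32))
        print(n,len(q),"med",np.median(q,0).round(1),"rect",np.round(r[0],1),np.round(r[1],1),round(r[2],1),"mid",((q.min(0)+q.max(0))/2).round(1))
E
python3 - <<'E'
from h import *
f=dict(np.load("top0.npz")); P=cloud(f)
px=dict(bar=(255,234),mush=(341,252),small=(451,254),wax=(218,234),pen=(302,234),fin=(387,255),spur=(250,175))
C={}
for n,(u,v) in px.items():
    C[n]=P[v,u]; print(n,P[v,u].round(1), np.nanmax(P[v-6:v+7,u-6:u+7,2]).round(1))
H={k:C[k] for k in("small","mush","bar")}
heads(f,H); s=dict(np.load("side0.npz")); print("side"); heads(s,H)
for n in H: print(n, proj(s,[*H[n][:2],74]).round(0))
crop=f["img"][205:285,190:480]; cv2.imwrite("pics/crop0.png",cv2.resize(crop,(783,216),interpolation=cv2.INTER_CUBIC)[:,:,::-1])
E
```

```text
bar [501.2 429.4  75.3] 80.8
mush [458.5 215.7  75.4] 80.4
small [455.8 -55.7  74.8] 78.3
wax [500.8 534.1  24.7] 31.1
pen [502.5 316.4  18.3] 26.7
fin [452.4 103.2  84.7] 89.6
spur [651.8 448.9  52.4] 80.5
small 68 med [455.7 -63.2  73.9] rect [455.8 -65. ] [19.7 22.9] 0.1 mid [455.8 -65.   73.4]
mush 285 med [456.  215.7  73.4] rect [455.9 215.5] [44.6 44.8] 0.4 mid [455.9 215.5  73.7]
bar 198 med [501.3 434.5  74.1] rect [502.4 435.1] [22.3 55. ] 0.3 mid [502.4 435.2  71.6]
side
small 37 med [455.5 -59.6  71.9] rect [456.  -63.6] [20.7 19.1] 15.6 mid [455.7 -62.8  69.6]
mush 178 med [455.  221.7  72.2] rect [456.2 218.3] [45.1 43. ] 17.4 mid [456.4 218.5  70.5]
bar 217 med [500.4 439.   73.1] rect [501.3 436.3] [59.1 24.3] 88.4 mid [501.  436.3  69.9]
small [374. 154.]
mush [347. 201.]
bar [300. 249.]
```

View pics/crop0.png

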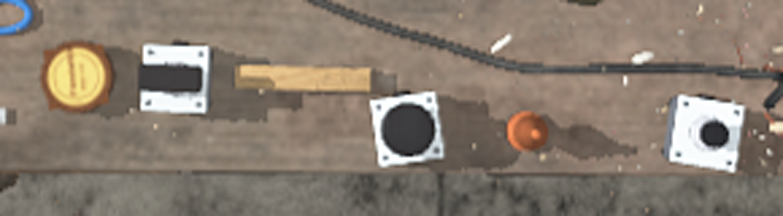

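Top and side agree to about 3 mm and the heights match (about 74 mm): small is near (456,-64), mushroom (456,217) and bar (502,435.5). First I shut the fingers and align the tool with the world axes (az total of about -3.6 units).

Request:
{"name": "arm_command", "arguments": {"increments": [{"az":-0.9,"hand":0},{"az":-0.9,"hand":0},{"az":-0.9,"hand":0},{"az":-0.9,"hand":0},{"hand":0}], "grip_force": 20}}

```text
invalid input at $.increments[0]: expected keys x, y, z, ax, ay, az, hand
```

Request:
{"name": "arm_command", "arguments": {"increments": [{"x":0,"y":0,"z":0,"ax":0,"ay":0,"az":-0.9,"hand":0},{"x":0,"y":0,"z":0,"ax":0,"ay":0,"az":-0.9,"hand":0},{"x":0,"y":0,"z":0,"ax":0,"ay":0,"az":-0.9,"hand":0},{"x":0,"y":0,"z":0,"ax":0,"ay":0,"az":-0.9,"hand":0},{"x":0,"y":0,"z":0,"ax":0,"ay":0,"az":0,"hand":0}], "grip_force": 20}}

```text
t: 0.72
tool_pos: [202.8, 511.1, 250.0]
orientation: [-0.002, -3.141, 0.001]
contact_force: [0.5, 0.2, -0.7]
finger_gap: -0.3
grip_force: 0.0
```

Request:
{"name": "arm_command", "arguments": {"increments": [{"x":-0.42,"y":-0.96,"z":0,"ax":0,"ay":0,"az":0,"hand":0},{"x":-0.42,"y":-0.96,"z":0,"ax":0,"ay":0,"az":0,"hand":0},{"x":-0.42,"y":-0.96,"z":0,"ax":0,"ay":0,"az":0,"hand":0},{"x":-0.42,"y":-0.96,"z":0,"ax":0,"ay":0,"az":0,"hand":0},{"x":-0.42,"y":-0.96,"z":0,"ax":0,"ay":0,"az":0,"hand":0}]}}

```text
t: 1.35
tool_pos: [266.0, 366.2, 250.2]
orientation: [-0.005, -3.142, 0.0]
contact_force: [0.6, -0.1, -0.3]
finger_gap: -0.6
grip_force: 0.0
```

Request:
{"name": "arm_command", "arguments": {"increments": [{"x":-0.42,"y":-0.96,"z":0,"ax":0,"ay":0,"az":0,"hand":0},{"x":-0.42,"y":-0.96,"z":0,"ax":0,"ay":0,"az":0,"hand":0},{"x":-0.42,"y":-0.96,"z":0,"ax":0,"ay":0,"az":0,"hand":0},{"x":-0.42,"y":-0.96,"z":0,"ax":0,"ay":0,"az":0,"hand":0},{"x":-0.42,"y":-0.96,"z":0,"ax":0,"ay":0,"az":0,"hand":0}]}}

```text
t: 1.98
tool_pos: [328.9, 222.2, 250.3]
orientation: [0.005, 3.142, 0.0]
contact_force: [-0.5, 0.6, 0.3]
finger_gap: 0.1
grip_force: 0.0
```

Request:
{"name": "arm_command", "arguments": {"increments": [{"x":-0.42,"y":-0.96,"z":0,"ax":0,"ay":0,"az":0,"hand":0},{"x":-0.42,"y":-0.96,"z":0,"ax":0,"ay":0,"az":0,"hand":0},{"x":-0.42,"y":-0.96,"z":0,"ax":0,"ay":0,"az":0,"hand":0},{"x":-0.42,"y":-0.96,"z":0,"ax":0,"ay":0,"az":0,"hand":0},{"x":-0.42,"y":-0.96,"z":0,"ax":0,"ay":0,"az":0,"hand":0}]}}

```text
t: 2.6
tool_pos: [391.8, 78.0, 250.3]
orientation: [0.005, 3.142, 0.0]
contact_force: [-0.3, -0.8, 1.0]
finger_gap: -0.5
grip_force: 0.0
```

Request:
{"name": "arm_command", "arguments": {"increments": [{"x":-0.42,"y":-0.96,"z":0,"ax":0,"ay":0,"az":0,"hand":0},{"x":-0.42,"y":-0.96,"z":0,"ax":0,"ay":0,"az":0,"hand":0},{"x":-0.42,"y":-0.96,"z":0,"ax":0,"ay":0,"az":0,"hand":0},{"x":-0.42,"y":-0.96,"z":0,"ax":0,"ay":0,"az":0,"hand":0},{"x":-0.42,"y":-0.96,"z":0,"ax":0,"ay":0,"az":0,"hand":0}]}}

```text
t: 3.22
tool_pos: [454.7, -66.0, 250.2]
orientation: [-0.006, -3.142, -0.0]
contact_force: [0.1, 1.0, -0.1]
finger_gap: 0.1
grip_force: 0.0
```

Run:
```python
from h import *
from workcell import eyes
f=eyes.grab_frame("wrist"); cv2.imwrite("pics/w1.png",f["img"][:,:,::-1]); np.savez("w1.npz",**f)
heads(f,dict(small=(456,-64)))
print(proj(f,[456,-64,74]))
```

```text
small 333 med [451.9 -66.6  73.9] rect [451.8 -66.6] [20.8 20.4] 89.0 mid [451.8 -66.6  73.5]
[320.53510123 184.51912032]
```

View pics/w1.png

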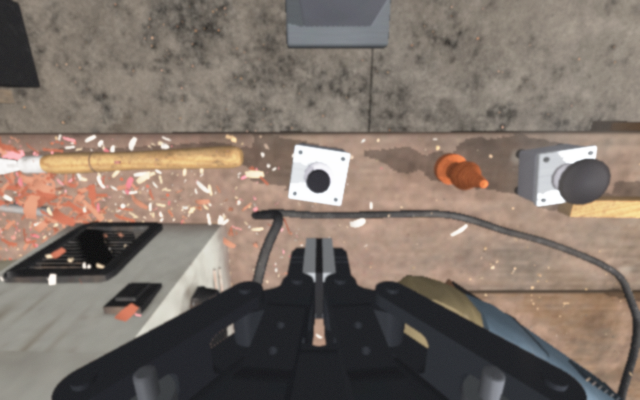

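The wrist view shows the small head at (318,181), the finial at (460,170) and the closed fingertips at (319,245). It gives the small head at (452,-67), against (456,-64) from top and side; the TCP at (454.7,-66) sits between them. I lower and check.

Request:
{"name": "arm_command", "arguments": {"increments": [{"x":0,"y":0,"z":0.9,"ax":0,"ay":0,"az":0,"hand":0},{"x":0,"y":0,"z":0.9,"ax":0,"ay":0,"az":0,"hand":0},{"x":0,"y":0,"z":0.9,"ax":0,"ay":0,"az":0,"hand":0},{"x":0,"y":0,"z":0.9,"ax":0,"ay":0,"az":0,"hand":0},{"x":0,"y":0,"z":0.9,"ax":0,"ay":0,"az":0,"hand":0}]}}

```text
t: 3.9
tool_pos: [454.3, -64.9, 114.4]
orientation: [-0.005, -3.142, 0.0]
contact_force: [0.5, -0.8, -0.3]
finger_gap: 0.0
grip_force: 0.0
```

Run:
```python
from h import *
from workcell import eyes,ctrl
print(ctrl.sense()["tool_pos"].round(1))
o=[]
for n in("wrist","top","side"):
    f=eyes.grab_frame(n); print(n); heads(f,dict(small=(455,-65)))
    u,v=proj(f,[455,-65,80]).astype(int); z=(100,62) if n=="wrist" else (40,25)
    u=np.clip(u,z[0],640-z[0]);v=np.clip(v,z[1],400-z[1])
    o.append(cv2.resize(f["img"][v-z[1]:v+z[1],u-z[0]:u+z[0]],(260,200)))
    if n=="wrist":
        P=cloud(f); m=(P[...,2]>85)&(P[...,2]<112)&(np.hypot(P[...,0]-455,P[...,1]+65)<30); q=P[m]
        print("tip",len(q),q.min(0).round(1),q.max(0).round(1)) if len(q) else print("no tip")
cv2.imwrite("pics/c1.png",np.hstack(o)[:,:,::-1])
```

```text
[454.3 -64.9 114.4]
wrist
small 824 med [447.7 -67.   73.6] rect [449.5 -67. ] [18.  22.9] 15.4 mid [450.6 -66.7  70.9]
tip 552 [442.  -78.5  98. ] [447.5 -51.4 112. ]
top
small few 1
side
small 36 med [454.5 -59.3  71.7] rect [454.8 -61. ] [19.6 17.9] 20.1 mid [455.8 -61.7  70.3]
```

View pics/c1.png

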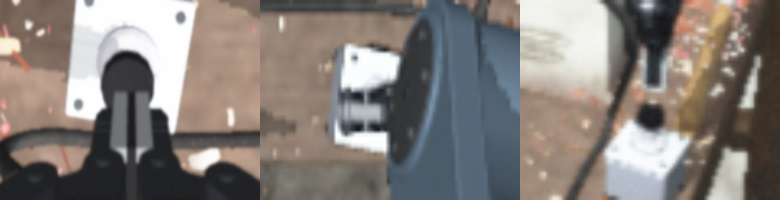

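Wrist crop: head (128,75) sits under the fingertips (132,95), about 1–2 mm off centre, and the tip centre is measured at y=-65. That is good. The gap to the head is about 21 mm, so I approach and then press slowly.

Request:
{"name": "arm_command", "arguments": {"increments": [{"x":0,"y":-0.03,"z":0.3,"ax":0,"ay":0,"az":0,"hand":0},{"x":0,"y":0,"z":0.25,"ax":0,"ay":0,"az":0,"hand":0},{"x":0,"y":0,"z":0.1,"ax":0,"ay":0,"az":0,"hand":0},{"x":0,"y":0,"z":0.1,"ax":0,"ay":0,"az":0,"hand":0},{"x":0,"y":0,"z":0.1,"ax":0,"ay":0,"az":0,"hand":0}]}}

```text
t: 4.68
tool_pos: [454.5, -65.9, 89.9]
orientation: [0.001, 3.141, -0.0]
contact_force: [-1.4, -0.1, 4.9]
finger_gap: -0.0
grip_force: 1.9
```

Request:
{"name": "arm_command", "arguments": {"increments": [{"x":0,"y":0,"z":0.07,"ax":0,"ay":0,"az":0,"hand":0},{"x":0,"y":0,"z":0.07,"ax":0,"ay":0,"az":0,"hand":0},{"x":0,"y":0,"z":0.03,"ax":0,"ay":0,"az":0,"hand":0}]}}

```text
t: 5.05
tool_pos: [454.5, -65.9, 84.7]
orientation: [0.001, 3.141, -0.0]
contact_force: [-0.3, 0.7, 4.9]
finger_gap: 0.0
grip_force: 1.9
```

Request:
{"name": "arm_command", "arguments": {"increments": [{"x":0,"y":0,"z":0.03,"ax":0,"ay":0,"az":0,"hand":0}]}}

```text
t: 5.18
tool_pos: [454.5, -65.9, 83.8]
orientation: [0.001, 3.141, -0.0]
contact_force: [-0.7, -0.8, 3.5]
finger_gap: -0.3
grip_force: 1.9
```

Request:
{"name": "arm_command", "arguments": {"increments": [{"x":0,"y":0,"z":0.03,"ax":0,"ay":0,"az":0,"hand":0}]}}

```text
t: 5.3
tool_pos: [454.5, -65.9, 82.9]
orientation: [0.001, 3.141, -0.0]
contact_force: [-0.4, 0.3, 11.4]
finger_gap: 0.4
grip_force: 6.2
```

Request:
{"name": "arm_command", "arguments": {"increments": [{"x":0,"y":0,"z":0.02,"ax":0,"ay":0,"az":0,"hand":0}]}}

```text
t: 5.42
tool_pos: [454.6, -66.0, 82.8]
orientation: [0.001, 3.141, -0.0]
contact_force: [-3.4, 0.6, 20.0]
finger_gap: 0.0
grip_force: 10.0
```

The force step from 4 to 20 N at TCP z=82.8 (tip 63.8) shows the small head is fully in. I retreat straight up and go to the mushroom.

Request:
{"name": "arm_command", "arguments": {"increments": [{"x":0,"y":0,"z":-0.1,"ax":0,"ay":0,"az":0,"hand":0},{"x":0,"y":0,"z":-0.5,"ax":0,"ay":0,"az":0,"hand":0},{"x":0,"y":0,"z":-1,"ax":0,"ay":0,"az":0,"hand":0},{"x":0,"y":0,"z":-1,"ax":0,"ay":0,"az":0,"hand":0},{"x":0,"y":0,"z":-1,"ax":0,"ay":0,"az":0,"hand":0}]}}

```text
t: 6.05
tool_pos: [454.2, -65.8, 192.0]
orientation: [0.001, 3.141, -0.0]
contact_force: [0.8, 0.5, 0.3]
finger_gap: -0.0
grip_force: 0.0
```

Request:
{"name": "arm_command", "arguments": {"increments": [{"x":0,"y":0.94,"z":0,"ax":0,"ay":0,"az":0,"hand":0},{"x":0,"y":0.94,"z":0,"ax":0,"ay":0,"az":0,"hand":0},{"x":0,"y":0.94,"z":0,"ax":0,"ay":0,"az":0,"hand":0},{"x":0,"y":0.94,"z":0,"ax":0,"ay":0,"az":0,"hand":0},{"x":0,"y":0.94,"z":0,"ax":0,"ay":0,"az":0,"hand":0}]}}

```text
t: 6.68
tool_pos: [454.4, 76.0, 191.0]
orientation: [0.001, 3.141, 0.0]
contact_force: [0.1, 0.3, 0.1]
finger_gap: 0.1
grip_force: 0.0
```

Request:
{"name": "arm_command", "arguments": {"increments": [{"x":0,"y":0.94,"z":0,"ax":0,"ay":0,"az":0,"hand":0},{"x":0,"y":0.94,"z":0,"ax":0,"ay":0,"az":0,"hand":0},{"x":0,"y":0.94,"z":0,"ax":0,"ay":0,"az":0,"hand":0},{"x":0,"y":0.94,"z":0,"ax":0,"ay":0,"az":0,"hand":0},{"x":0,"y":0.94,"z":0,"ax":0,"ay":0,"az":0,"hand":0}]}}

```text
t: 7.3
tool_pos: [454.5, 217.0, 191.1]
orientation: [0.001, 3.141, 0.0]
contact_force: [0.2, -0.8, -0.5]
finger_gap: 0.2
grip_force: 0.0
```

Run:
```python
from h import *
from workcell import eyes,ctrl
print(ctrl.sense()["tool_pos"].round(1))
H=dict(small=(455,-65),mush=(456,217))
for n in("wrist","top","side"):
    f=eyes.grab_frame(n); print(n); heads(f,H)
    if n=="wrist": cv2.imwrite("pics/w2.png",f["img"][:,:,::-1])
```

```text
[454.5 217.  191.1]
wrist
small 455 med [452.4 -57.2  62.6] rect [452.3 -60. ] [14.7 21.8] 86.8 mid [452.1 -60.3  60.2]
mush 2215 med [453.3 214.1  73.1] rect [454.5 213.6] [47.9 44.1] 6.4 mid [454.4 214.   72.3]
top
small 69 med [455.4 -63.6  63.6] rect [455.4 -65.1] [23.5 19.9] 89.7 mid [455.4 -65.1  63.4]
mush few 0
side
small 35 med [454.3 -59.7  62. ] rect [454.3 -63.1] [20.5 23.2] 75.1 mid [454.8 -63.8  61.1]
mush 174 med [455.7 222.3  72.2] rect [456.5 217.5] [45.3 44.2] 19.0 mid [456.5 216.9  70.6]
```

View pics/w2.png

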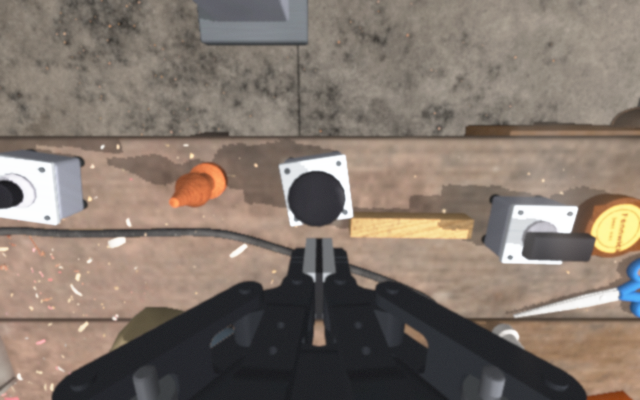

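The small head now reads 63.5 mm (fully in) and its box hasn't moved. The wrist view shows the mushroom at (317,198), fingertips at (319,245), pen blank at (410,226). Mushroom centre is about (455.5,215.5), so I shift slightly and descend.

Request:
{"name": "arm_command", "arguments": {"increments": [{"x":-0.04,"y":-0.05,"z":0.8,"ax":0,"ay":0,"az":0,"hand":0},{"x":0,"y":0,"z":0.9,"ax":0,"ay":0,"az":0,"hand":0},{"x":0,"y":0,"z":0.9,"ax":0,"ay":0,"az":0,"hand":0},{"x":0,"y":0,"z":0.4,"ax":0,"ay":0,"az":0,"hand":0},{"x":0,"y":0,"z":0,"ax":0,"ay":0,"az":0,"hand":0}]}}

```text
t: 8.07
tool_pos: [455.7, 214.1, 100.3]
orientation: [-0.002, -3.141, 0.001]
contact_force: [0.6, 0.3, -0.3]
finger_gap: 0.3
grip_force: 0.0
```

Request:
{"name": "arm_command", "arguments": {"increments": [{"x":0,"y":0,"z":0.08,"ax":0,"ay":0,"az":0,"hand":0},{"x":0,"y":0,"z":0.08,"ax":0,"ay":0,"az":0,"hand":0},{"x":0,"y":0,"z":0.08,"ax":0,"ay":0,"az":0,"hand":0}]}}

```text
t: 8.45
tool_pos: [456.0, 214.7, 93.3]
orientation: [0.001, 3.141, 0.0]
contact_force: [0.2, -0.7, 0.8]
finger_gap: -0.1
grip_force: 0.0
```

Tip at 74.3, just above the head. About 10.4 mm to go.

Request:
{"name": "arm_command", "arguments": {"increments": [{"x":0,"y":0,"z":0.08,"ax":0,"ay":0,"az":0,"hand":0},{"x":0,"y":0,"z":0.08,"ax":0,"ay":0,"az":0,"hand":0},{"x":0,"y":0,"z":0.08,"ax":0,"ay":0,"az":0,"hand":0},{"x":0,"y":0,"z":0.04,"ax":0,"ay":0,"az":0,"hand":0}]}}

```text
t: 8.95
tool_pos: [455.9, 214.7, 84.6]
orientation: [0.001, 3.141, 0.0]
contact_force: [-0.2, 0.1, 3.4]
finger_gap: -0.2
grip_force: 1.9
```

Request:
{"name": "arm_command", "arguments": {"increments": [{"x":0,"y":0,"z":0.03,"ax":0,"ay":0,"az":0,"hand":0}]}}

```text
t: 9.07
tool_pos: [455.9, 214.7, 83.8]
orientation: [0.001, 3.141, 0.0]
contact_force: [0.3, 0.1, 3.4]
finger_gap: -0.0
grip_force: 1.9
```

Request:
{"name": "arm_command", "arguments": {"increments": [{"x":0,"y":0,"z":0.03,"ax":0,"ay":0,"az":0,"hand":0}]}}

```text
t: 9.2
tool_pos: [456.0, 214.6, 82.9]
orientation: [0.001, 3.141, 0.0]
contact_force: [-0.0, 1.0, 6.1]
finger_gap: -0.6
grip_force: 2.8
```

Request:
{"name": "arm_command", "arguments": {"increments": [{"x":0,"y":0,"z":0.015,"ax":0,"ay":0,"az":0,"hand":0}]}}

```text
t: 9.32
tool_pos: [456.1, 214.7, 82.8]
orientation: [0.001, 3.141, 0.0]
contact_force: [-1.2, -0.2, 13.7]
finger_gap: -0.1
grip_force: 6.4
```

The mushroom head is in. I retreat and travel to the bar head.

Request:
{"name": "arm_command", "arguments": {"increments": [{"x":0,"y":0,"z":-0.1,"ax":0,"ay":0,"az":0,"hand":0},{"x":0,"y":0,"z":-0.5,"ax":0,"ay":0,"az":0,"hand":0},{"x":0,"y":0,"z":-1,"ax":0,"ay":0,"az":0,"hand":0},{"x":0,"y":0,"z":-1,"ax":0,"ay":0,"az":0,"hand":0},{"x":0,"y":0,"z":-1,"ax":0,"ay":0,"az":0,"hand":0}]}}

```text
t: 9.95
tool_pos: [455.6, 214.5, 192.2]
orientation: [0.001, 3.141, -0.0]
contact_force: [-0.4, -0.3, 0.3]
finger_gap: -0.1
grip_force: 0.0
```

Request:
{"name": "arm_command", "arguments": {"increments": [{"x":-0.19,"y":0.92,"z":0,"ax":0,"ay":0,"az":0,"hand":0},{"x":-0.19,"y":0.92,"z":0,"ax":0,"ay":0,"az":0,"hand":0},{"x":-0.19,"y":0.92,"z":0,"ax":0,"ay":0,"az":0,"hand":0},{"x":-0.19,"y":0.92,"z":0,"ax":0,"ay":0,"az":0,"hand":0}]}}

```text
t: 10.45
tool_pos: [478.7, 325.8, 191.3]
orientation: [0.001, 3.141, 0.0]
contact_force: [-0.9, -0.6, -0.5]
finger_gap: 0.1
grip_force: 0.0
```

Request:
{"name": "arm_command", "arguments": {"increments": [{"x":-0.19,"y":0.92,"z":0,"ax":0,"ay":0,"az":0,"hand":0},{"x":-0.19,"y":0.92,"z":0,"ax":0,"ay":0,"az":0,"hand":0},{"x":-0.19,"y":0.92,"z":0,"ax":0,"ay":0,"az":0,"hand":0},{"x":-0.19,"y":0.92,"z":0,"ax":0,"ay":0,"az":0,"hand":0},{"x":0,"y":0,"z":0,"ax":0,"ay":0,"az":0,"hand":0}]}}

```text
t: 11.08
tool_pos: [501.3, 436.5, 190.9]
orientation: [-0.001, 3.141, 0.0]
contact_force: [0.2, 0.8, 0.9]
finger_gap: 0.0
grip_force: 0.0
```

Run:
```python
from h import *
from workcell import eyes,ctrl
print(ctrl.sense()["tool_pos"].round(1))
H=dict(small=(455,-65),mush=(456,217),bar=(502,435))
for n in("wrist","top","side"):
    f=eyes.grab_frame(n); print(n); heads(f,H)
    if n=="wrist": cv2.imwrite("pics/w3.png",f["img"][:,:,::-1])
```

```text
[501.3 436.5 190.9]
wrist
small few 0
mush 2786 med [453.8 219.2  62.9] rect [454.9 216.8] [47.7 49.3] 13.3 mid [454.7 216.7  60.8]
bar 1775 med [498.6 434.4  73.8] rect [499.4 434.9] [55.9 23.9] 87.6 mid [499.7 435.   71.6]
top
small 70 med [455.5 -63.6  64.3] rect [455.5 -63.4] [22.1 21.4] 34.5 mid [455.4 -64.5  63.8]
mush 279 med [457.9 215.5  63.3] rect [456.7 215.3] [42.6 45.2] 0.4 mid [456.7 215.3  62.8]
bar few 0
side
small 36 med [455.5 -59.3  62.7] rect [456.  -63.3] [19.5 21.6] 37.5 mid [455.4 -64.8  59.9]
mush 179 med [455.7 221.6  62.2] rect [455.3 217.9] [46.3 45.5] 37.7 mid [456.1 215.8  61. ]
bar 207 med [500.6 440.4  72.9] rect [501.2 436. ] [57.  23.9] 88.7 mid [501.  436.   70.8]
```

View pics/w3.png

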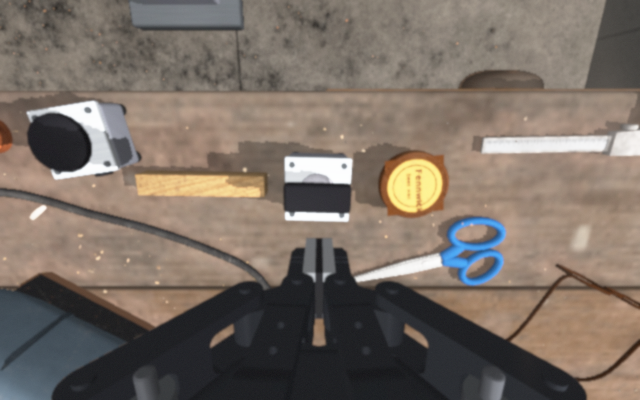

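The wrist view shows the bar at (318,197), centred on the fingertips (319,245), with the wax tin at (414,184) clear. The mushroom reads about 63 mm (in). Bar is at about (501,435.5), so I descend.

Request:
{"name": "arm_command", "arguments": {"increments": [{"x":0,"y":-0.03,"z":0.8,"ax":0,"ay":0,"az":0,"hand":0},{"x":0,"y":0,"z":0.9,"ax":0,"ay":0,"az":0,"hand":0},{"x":0,"y":0,"z":0.9,"ax":0,"ay":0,"az":0,"hand":0},{"x":0,"y":0,"z":0.4,"ax":0,"ay":0,"az":0,"hand":0},{"x":0,"y":0,"z":0.08,"ax":0,"ay":0,"az":0,"hand":0}]}}

```text
t: 11.85
tool_pos: [501.6, 434.0, 98.0]
orientation: [-0.002, -3.141, 0.001]
contact_force: [-0.6, -0.3, -0.6]
finger_gap: -0.0
grip_force: 0.0
```

Request:
{"name": "arm_command", "arguments": {"increments": [{"x":0,"y":0,"z":0.08,"ax":0,"ay":0,"az":0,"hand":0},{"x":0,"y":0,"z":0.08,"ax":0,"ay":0,"az":0,"hand":0},{"x":0,"y":0,"z":0.08,"ax":0,"ay":0,"az":0,"hand":0}]}}

```text
t: 12.22
tool_pos: [501.9, 434.7, 91.5]
orientation: [0.001, 3.141, 0.001]
contact_force: [-0.6, -1.0, 4.1]
finger_gap: 0.0
grip_force: 1.9
```

Request:
{"name": "arm_command", "arguments": {"increments": [{"x":0,"y":0,"z":0.08,"ax":0,"ay":0,"az":0,"hand":0},{"x":0,"y":0,"z":0.08,"ax":0,"ay":0,"az":0,"hand":0},{"x":0,"y":0,"z":0.06,"ax":0,"ay":0,"az":0,"hand":0}]}}

```text
t: 12.6
tool_pos: [501.8, 434.6, 84.3]
orientation: [0.001, 3.141, 0.001]
contact_force: [0.3, -1.0, 3.0]
finger_gap: 0.3
grip_force: 1.9
```

Request:
{"name": "arm_command", "arguments": {"increments": [{"x":0,"y":0,"z":0.03,"ax":0,"ay":0,"az":0,"hand":0}]}}

```text
t: 12.72
tool_pos: [501.8, 434.7, 83.4]
orientation: [0.001, 3.141, 0.001]
contact_force: [1.2, 1.2, 4.1]
finger_gap: -0.0
grip_force: 1.9
```

Request:
{"name": "arm_command", "arguments": {"increments": [{"x":0,"y":0,"z":0.03,"ax":0,"ay":0,"az":0,"hand":0}]}}

```text
t: 12.85
tool_pos: [501.9, 434.7, 83.0]
orientation: [0.001, 3.141, 0.001]
contact_force: [-1.8, -0.8, 11.9]
finger_gap: -0.1
grip_force: 6.2
```

Request:
{"name": "arm_command", "arguments": {"increments": [{"x":0,"y":0,"z":0.01,"ax":0,"ay":0,"az":0,"hand":0}]}}

```text
t: 12.98
tool_pos: [501.9, 434.7, 83.0]
orientation: [0.001, 3.141, 0.001]
contact_force: [-0.9, -0.1, 11.6]
finger_gap: 0.2
grip_force: 5.8
```

Request:
{"name": "arm_command", "arguments": {"increments": [{"x":0,"y":0,"z":-0.1,"ax":0,"ay":0,"az":0,"hand":0},{"x":0,"y":0,"z":-0.5,"ax":0,"ay":0,"az":0,"hand":0},{"x":0,"y":0,"z":-1,"ax":0,"ay":0,"az":0,"hand":0},{"x":0,"y":0,"z":-1,"ax":0,"ay":0,"az":0,"hand":0},{"x":0,"y":0,"z":-1,"ax":0,"ay":0,"az":0,"hand":0}]}}

```text
t: 13.6
tool_pos: [501.4, 434.4, 191.8]
orientation: [-0.001, -3.142, 0.0]
contact_force: [-0.1, 0.9, -0.1]
finger_gap: 0.1
grip_force: 0.0
```

Run:
```python
from h import *
from workcell import eyes,ctrl
s=ctrl.sense();print(s["tool_pos"].round(1),s["t"])
H=dict(small=(455,-65),mush=(456,217),bar=(502,435))
for n in("wrist","top","side"):
    f=eyes.grab_frame(n); print(n); heads(f,H)
```

```text
[501.4 434.4 191.8] 13.6
wrist
small few 0
mush 2752 med [453.7 219.1  62.9] rect [454.8 216.4] [47.6 49. ] 10.1 mid [454.5 215.9  60.9]
bar 1614 med [498.4 434.7  63.7] rect [499.2 435. ] [55.6 23.3] 87.9 mid [499.3 434.9  61.6]
top
small 71 med [455.4 -63.2  64.3] rect [455.2 -63.4] [21.2 22.4] 37.3 mid [455.4 -64.8  63. ]
mush 279 med [455.8 215.5  63.4] rect [456.7 215.4] [42.6 45.1] 0.5 mid [456.8 215.4  63.3]
bar few 0
side
small 37 med [455.3 -59.5  61.9] rect [456.6 -64.4] [20.1 21.9] 24.3 mid [454.7 -64.8  60.4]
mush 179 med [455.5 221.9  62.2] rect [455.8 218.5] [45.2 45. ] 24.9 mid [456.2 217.4  61. ]
bar 207 med [500.1 439.2  63. ] rect [501.1 435.2] [58.1 23.7] 88.3 mid [500.8 435.1  61.3]
```

All three heads read about 64 mm, the boxes haven't moved and the arm is clear, so I hand it in.

```bash
python3 -c "
from workcell import ctrl
print(ctrl.job_done())"
```

```text
the job is handed in; nothing more can be done
None
```

I pressed all three heads fully in, in the order small round, mushroom, bar, left the boxes where they stood, and handed the job in at about 14 s with the arm clear; the judge's result was not shown.

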